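# Shift a bottle along the stirrer and click its place on

### The job

Move the capped bottle to the free middle place of the three-place magnetic stirrer: slide it along the top plate, without lifting or tipping it, until it stands inside the middle circle. Then start that place by turning the middle knob one click clockwise, from off into the first step, so that it rests there. Leave the conical flask and the two outer knobs as they are.

Things in the scene. Friction and masses are not known exactly. Their poses are not given: they have to be found in the camera images.
- stirrer: White magnetic stirrer, fixed, 220 (x) x 360 (y) x 62 mm. Origin at the centre of its underside, z up. Level top plate at z = 62 mm, x -20 to +107 mm, with three printed circles (80 mm inside) in a row along y, 115 mm apart. In front of it (x -110 to -25 mm) a dark panel slopes 14.5 degrees down to the robot, with a black knob before each circle, 112 mm from its centre.
- place_mid (a point): Centre of the middle circle, on the top plate; axes as the stirrer's.
- place_left (a point): Centre of the left circle (stirrer's +y), on the top plate.
- place_right (a point): Centre of the right circle (stirrer's -y), on the top plate.
- bottle: Clear round laboratory bottle with a blue screw cap, 56 mm in diameter, 101 mm high, 0.25 kg (varies), loose. Origin at the centre of its underside, z up. It starts on the left or on the right circle.
- flask: Small clear conical flask, 45 mm across the foot, 62 mm high, loose; origin at the centre of its underside. It stands on the outer circle that the bottle does not occupy.
- knob_mid_grip (a point): Point on the middle knob's axis, 21 mm above the panel. Round black skirt, 49 mm across, up to 10 mm above the panel; on it a straight grip bar 52 mm long, 11 mm wide, from 10 to 31 mm above the panel. z is the knob's axis (normal to the panel), x runs along the bar to its pointer end (white line); the axes turn with the knob.
- knob_mid (a joint): Middle knob, rad, grows clockwise seen from above. Three sprung positions: 0 off (pointer 0.9 rad left of the panel's uphill line, at one dot), 0.9 first step (pointer uphill, two dots), 1.8 second step (three dots). Turned half way (0.45 rad) it clicks over and falls into the first step by itself. Takes up to 0.11 N m.
- knob_left (a joint): Angle of the left knob, like knob_mid; it is off and stays off.
- knob_right (a joint): Angle of the right knob, like knob_mid; it is off and stays off.
There are look-alikes about, which are no part of the job. Leave any pink look-alike of the bottle alone. Leave any black look-alike of the flask alone.

How it is judged:
By the outcome, as a careful person would: the job done as asked, in the order asked, and still so for the second after the job is handed in, with the robot touching nothing.
It also fails if it takes over 48 s, if anything falls off the work surface, if the arm or the gripper's body presses on something with over 40 N, if the wrist force passes 120 N, or if a joint passes its speed limit or range.

### The arm

A 7-joint arm with a two-finger parallel gripper is mounted at the origin on a cart in front of the work surface, level with it; the furniture and walls round the work are solid. World frame = base frame: x ahead of the robot, y to its left, z up, the work surface at z = 0. Lengths are in m, angles in rad, forces in N, time in s.
With the tool pointing down it reaches from about 0.375 to 0.925 m from the base axis. Payload 3.1 kg.
Tool frame: the origin (TCP) lies between the finger pads; the fingertips stand 19 mm ahead of it and the grasp point (between the pads) is the TCP; z points along the fingers, y is the line along which they close (so a half turn about z gives the same grasp; the last joint's range is limited). The gripper opens to 85 mm and grips with 20 to 120 N. Pads are 22 mm wide; open, the fingers measure 114 mm over their backs; the gripper's body (76 mm by 85 mm) begins 54 mm behind the grasp point. The pads swing forward as they close: fully open they stand 13 mm farther back than shut.
Start: joints at [1.208, 0.383, 0.044, 1.598, -0.018, 1.161, -0.05], TCP at [0.17, -0.627, 0.25] pointing down, gripper open.
Joint ranges: [-2.61, 2.61], [-0.41, 2.15], [-1.48, 1.57], [0, 2.5], [-1.57, 4.71], [0.05, 1.97], [-2.85, 2.85]. Speed limits (rad/s): [2.79, 2.79, 3.14, 3.14, 3.14, 3.14, 3.14].

### API

Orientations are given as a unit quaternion [x, y, z, w].
In Python, from bench import move_ptp, movel, move_j, move_gripper, pause, inverse_kinematics, read_camera, camera_params, MotionError, sign_off, look_for, tip_of, read_time_s, read_qpos, read_joint_vel, read_effort, read_eef_pos, read_tcp_rot, read_ft_force, read_ft_torque, read_finger_gap, read_grasp_force gives the robot as it stands. Calls block until the motion is done:
- move_ptp(position, orientation): joint-space move of the TCP to a pose.
- movel(position, orientation=None, speed=0.15): straight line of the TCP; orientation=None keeps the orientation; speed is the mean speed in m/s.
- move_j(angles): joint-space move.
- move_gripper(opening, effort=None): finger opening in m; effort is the grip in N (None keeps the last); returns when the fingers have stopped.
- pause(seconds).
- inverse_kinematics(position, orientation): joint angles nearest the present ones, or None.
- read_camera(name): name is "side" or "top"; returns the picture (420x560x3 uint8, red, green, blue); there is no depth.
- camera_params(name): a dict with "K" (3x3 intrinsics, pixels), "camera_from_world" (4x4, takes a point from world to camera coordinates). Camera axes: x right, y down, z forward; pixel columns grow to the right and rows downward; lengths in m; the calibration is good to about 2 mm. A picture is of the moment at which its call begins. camera_params takes no time and is no camera call.
A pose or a line that the arm cannot do raises MotionError and nothing moves.
- sign_off(): hands the job in; it is judged then, once.
Trained networks look in the newest picture that a camera, given by its name, has taken for a name from the list of things; names that differ only in an ending like _2 or _b are one class to them, and where a whole thing is asked for, a point or a joint stands for the part that bears it (a point fixed in the world has none). Each returns a list of dicts, best first, with "confidence" (0 to 1); they miss things now and then, are a little off and sometimes report something else, mostly with a low value. They report only what shows in the picture. A call takes as long as a camera call. They do not tell look-alikes from the thing itself.
- look_for(camera, name): "at" ([column, row] in pixels, amid what is visible of it).
- tip_of(camera, name): "at" ([column, row] in pixels: a listed point, or the origin of a listed thing).
Readings, each from a call of its own:
- read_time_s(): time.
- read_qpos(): joint angles.
- read_joint_vel(): joint speeds.
- read_effort(): joint torques, N m.
- read_eef_pos(): TCP position.
- read_tcp_rot(): TCP orientation.
- read_ft_force(): force on the tool from outside, world axes, zero at the start.
- read_ft_torque(): the same for the moment, N m.
- read_finger_gap(): finger opening in m.
- read_grasp_force(): force on a finger pad.
Only numpy, scipy, OpenCV 4.12 (cv2) and the standard library are available. Lean on these libraries where they do the work, as an engineer would, in place of code of your own. Each camera call takes 0.05 s, during which the arm holds its last target. There are 200 camera calls.

## Working session

There is one attempt and no reset: what is moved stays moved. The work goes in short steps, each a Python script; the robot and the scene stay as the last script left them, time stands still between calls to the robot, and variables do not carry over. Pictures are saved under pics/ and viewed, at most 10 in all, crops included, and the job is handed in when it is done.

```bash
mkdir -p pics; ls; python3 - <<'E'
from bench import *
import cv2, numpy as np
for c in ("top","side"):
    im=read_camera(c); cv2.imwrite(f"pics/{c}0.png",im[:,:,::-1])
    p=camera_params(c); T=np.array(p["camera_from_world"]); print(c,np.round(p["K"],1).tolist(),"cam at",np.round(-T[:3,:3].T@T[:3,3],3), np.round(T[:3,:3],2).tolist())
    for n in ("stirrer","bottle","flask","knob_mid"):
        print(n,"look",[(np.round(d["at"],1).tolist(),round(d["confidence"],2)) for d in look_for(c,n)][:5])
    for n in ("stirrer","bottle","flask","place_mid","place_left","place_right","knob_mid_grip"):
        print(n,"tip",[(np.round(d["at"],1).tolist(),round(d["confidence"],2)) for d in tip_of(c,n)][:5])
print(read_time_s(), read_tcp_rot(), read_qpos())
E
```

```text
pics
top [[417.6, 0.0, 282.2], [0.0, 417.6, 215.6], [0.0, 0.0, 1.0]] cam at [ 0.4   -0.062  1.091] [[-0.01, -1.0, -0.02], [-0.98, 0.01, -0.19], [0.19, 0.02, -0.98]]
stirrer look [([302.5, 251.3], 0.92)]
bottle look [([379.9, 166.8], 0.81), ([351.0, 230.0], 0.65)]
flask look [([260.3, 222.0], 0.57), ([278.2, 182.8], 0.53)]
knob_mid look [([300.1, 272.4], 0.77)]
stirrer tip [([301.0, 248.5], 0.61)]
bottle tip [([346.8, 231.3], 0.74), ([372.6, 171.6], 0.62)]
flask tip [([260.5, 223.9], 0.64), ([274.1, 181.6], 0.55)]
place_mid tip [([302.8, 227.9], 0.66)]
place_left tip [([255.3, 228.1], 0.84)]
place_right tip [([350.0, 232.1], 0.95), ([300.8, 249.0], 0.64)]
knob_mid_grip tip [([299.8, 277.1], 0.69)]
side [[390.5, 0.0, 280.3], [0.0, 390.5, 210.7], [0.0, 0.0, 1.0]] cam at [ 0.594 -0.859  0.437] [[1.0, -0.01, -0.02], [-0.03, -0.43, -0.9], [0.0, 0.9, -0.43]]
stirrer look [([236.3, 245.1], 0.56)]
bottle look [([355.9, 265.8], 0.74), ([258.0, 217.5], 0.59)]
flask look [([274.6, 187.1], 0.86), ([323.0, 216.7], 0.84)]
knob_mid look [([215.6, 214.4], 0.84)]
stirrer tip [([248.2, 238.8], 0.92)]
bottle tip [([257.0, 239.2], 0.92), ([353.0, 292.4], 0.73)]
flask tip [([322.0, 224.1], 0.74), ([270.2, 195.1], 0.61)]
place_mid tip [([267.5, 216.7], 0.69)]
place_left tip [([257.3, 237.2], 0.72), ([273.0, 190.6], 0.59)]
place_right tip [([257.3, 239.2], 0.58)]
knob_mid_grip tip []
1.2 [9.91242874e-01 1.32051374e-01 1.46036988e-06 1.20278820e-05] [ 1.20818813  0.38286358  0.0438985   1.59789724 -0.01787179  1.16119989
 -0.04989048]
```

```bash
python3 - <<'E'
import cv2
a=cv2.imread("pics/top0.png")[140:320,190:420]; cv2.imwrite("pics/top0c.png",cv2.resize(a,None,fx=3,fy=3,interpolation=cv2.INTER_CUBIC))
a=cv2.imread("pics/side0.png")[110:330,140:420]; cv2.imwrite("pics/side0c.png",cv2.resize(a,None,fx=2.7,fy=2.7,interpolation=cv2.INTER_CUBIC))
E
```

```text
(no output)
```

View pics/top0c.png

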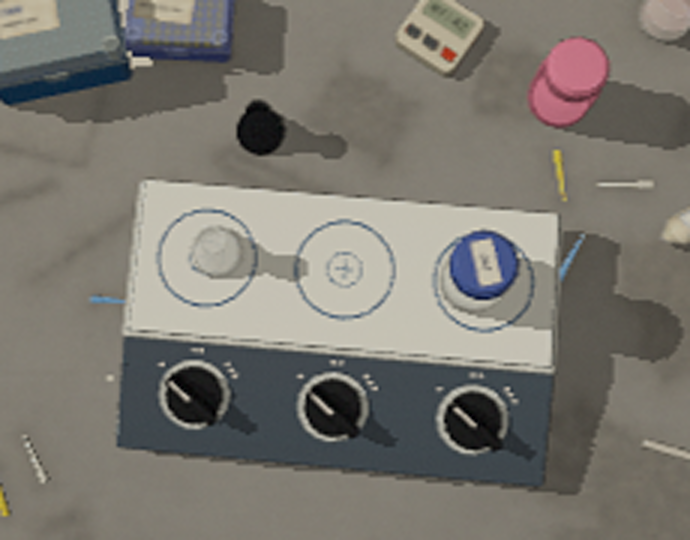

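View pics/side0c.png

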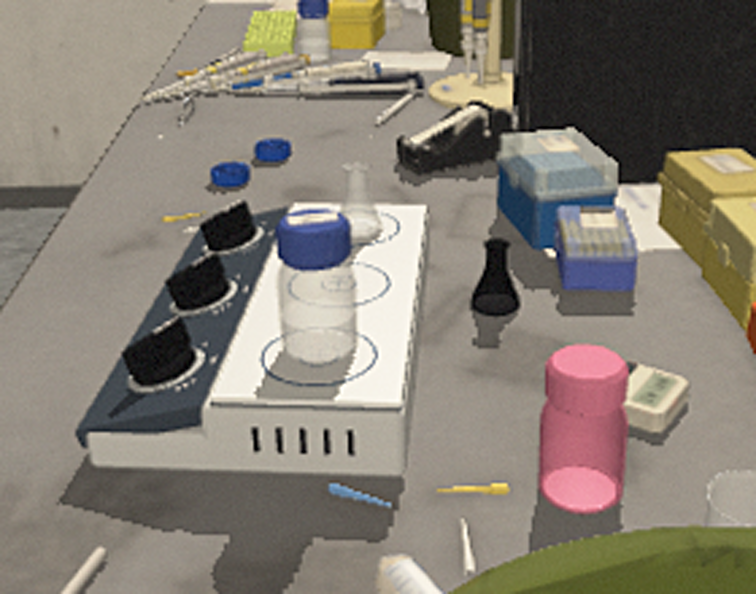

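View pics/top0.png

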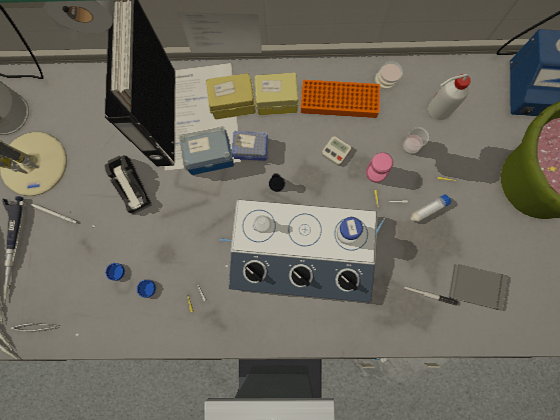

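The top view shows the blue-capped bottle on the right (−y) circle at about (350,231) and the flask on the left circle at about (260,223). The middle circle is free at about (305,229) and the middle knob is at about (300,275). The pink bottle and the black flask are the look-alikes, behind the stirrer. Next I'll fit the circles from the printed blue pixels.

```bash
cat > h.py <<'E'
import numpy as np, cv2
from scipy.optimize import least_squares
from bench import *
def cam(c):
    p=camera_params(c); return np.array(p["K"]),np.array(p["camera_from_world"])
def proj(c,P):
    K,T=cam(c); q=(T[:3,:3]@np.atleast_2d(P).T+T[:3,3:]); u=K@q; return (u[:2]/u[2]).T
def back(c,uv,z):
    K,T=cam(c); uv=np.atleast_2d(uv).astype(float); d=T[:3,:3].T@np.linalg.inv(K)@np.c_[uv,np.ones(len(uv))].T
    o=-T[:3,:3].T@T[:3,3]; return (o[:,None]+d*(z-o[2])/d[2]).T
E
python3 - <<'E'
from h import *
for c,picks in (("top",[(258.7,225.7),(305,229.3),(351,233.7)]),("side",[(277,193.3),(265.5,215),(258.5,241.7)])):
    im=cv2.imread(f"pics/{c}0.png").astype(int)
    g=back(c,picks,.062)[:,:2]; print(c,"picked",np.round(g,4).tolist())
    v,u=np.mgrid[0:420,0:560]
    P=back(c,np.c_[u.ravel(),v.ravel()],.062)[:,:2]
    blu=(im[:,:,0]-im[:,:,2]).ravel()
    # blue ring pixels: blueness weight
    def res(p,w=False):
        e=[]
        for k in(-1,0,1):
            ctr=p[:2]+k*.115*np.array([-np.sin(p[2]),np.cos(p[2])]); e.append(np.hypot(*(P-ctr).T)-p[3])
        e=np.array(e); return e[np.abs(e).argmin(0),range(len(P))]
    p0=np.r_[g.mean(0),np.arctan2(-(g[0]-g[2])[0],(g[0]-g[2])[1]),.0405]
    p=p0
    for it in range(4):
        m=(np.abs(res(p))<.006)&(blu>12)&(blu<90)
        p=least_squares(lambda q:(res(q)[m])*1e3,p,loss="soft_l1").x
    print(c,np.round(p0,4),np.round(p,4),m.sum(),"rms mm",np.sqrt((res(p)[m]**2).mean())*1e3)
# corner check
print("corners top",np.round(back("top",[(190+143/3,140+182/3),(190+557/3,140+213/3),(190+552/3,140+368/3),(190+132/3,140+333/3)],.062)[:,:2],4).tolist())
# cap: top at z=.163 ; blue pixels centroid in top
im=cv2.imread("pics/top0.png").astype(int)
x=im[205:250,330:372]; m=(x[:,:,0]-x[:,:,2]>60); v,u=np.nonzero(m); (cc,r)=cv2.minEnclosingCircle(np.c_[u,v].astype(np.float32)); 
print("cap px",cc[0]+330,cc[1]+205,r,np.round(back("top",(cc[0]+330,cc[1]+205),.155),4))
print("bottle base top",np.round(back("top",(346.8,231.3),.062),4),"side",np.round(back("side",(257,239.2),.062),4))
E
```

```text
top picked [[0.5741, 0.0194], [0.5635, -0.0961], [0.5511, -0.2098]]
top [ 0.5629 -0.0955 -0.1     0.0405] [ 0.563  -0.0941 -0.1061  0.04  ] 243 rms mm 1.724225074170643
side picked [[0.5901, 0.0188], [0.5644, -0.0992], [0.5534, -0.2133]]
side [ 0.5693 -0.0979 -0.157   0.0405] [ 0.5667 -0.097  -0.1308  0.0397] 143 rms mm 2.957075204420045
corners top [[0.6391, 0.0729], [0.6077, -0.2735], [0.479, -0.2629], [0.5114, 0.0805]]
cap px 350.5 227.5 10.79361629486084 [[ 0.5516 -0.1958  0.155 ]]
bottle base top [[ 0.5572 -0.1996  0.062 ]] side [[ 0.5501 -0.2036  0.062 ]]
```

```bash
cat >> h.py <<'E'
from scipy.spatial.transform import Rotation as Ro
S=np.array([.5633,-.0948]); YAW=-.098     # middle circle, stirrer yaw
def frame(yaw=None):
    return Ro.from_euler("z",YAW if yaw is None else yaw).as_matrix()
def st(x,y,z,S_=None): # point in place_mid frame (z from the bench)
    return np.r_[S,0]+frame()@np.array([x,y,z])
TI=np.deg2rad(14.5)
KN=frame()@np.array([-np.sin(TI),0,np.cos(TI)])   # panel normal
KU=frame()@np.array([np.cos(TI),0,np.sin(TI)])    # uphill
KL=np.cross(KN,KU)                                 # left
E
cat > fit.py <<'E'
from h import *
D=[]
for c in("top","side"):
    im=cv2.imread(f"pics/{c}0.png").astype(int); v,u=np.mgrid[0:420,0:560]
    P=back(c,np.c_[u.ravel(),v.ravel()],.062)[:,:2]; b=(im[:,:,0]-im[:,:,2]).ravel(); D.append((P,b))
def res(p,P):
    e=np.array([np.hypot(*(P-p[:2]-k*.115*np.array([-np.sin(p[2]),np.cos(p[2])])).T)-.0405 for k in(-1,0,1)])
    return e[np.abs(e).argmin(0),range(len(P))]
for sel in([0],[1],[0,1]):
    p=np.r_[S,YAW]
    for it in range(8):
        A=np.concatenate([D[i][0][(np.abs(res(p,D[i][0]))<.005)&(D[i][1]>5)&(D[i][1]<70)] for i in sel])
        p=least_squares(lambda q:res(q,A)*1e3,p,loss="soft_l1").x
    print(sel,np.round(p,4),len(A))
for c in("top","side"):
    im=cv2.imread(f"pics/{c}0.png"); r=(slice(190,310),slice(220,390)) if c=="top" else (slice(170,300),slice(160,310)); f=4
    o=cv2.resize(im[r],None,fx=f,fy=f,interpolation=cv2.INTER_CUBIC)
    def poly(P,col,cl=True):
        q=((proj(c,P)-[r[1].start,r[0].start]+.5)*f).astype(np.int32); cv2.polylines(o,[q],cl,col,1)
    t=np.linspace(0,2*np.pi,50)
    for k in(-1,0,1): poly(np.array([st(.0405*np.cos(a),k*.115+.0405*np.sin(a),.062) for a in t]),(0,0,255))
    poly(np.array([st(x-.044,y,.062) for x,y in((-.02,-.18),(.107,-.18),(.107,.18),(-.02,.18))]),(0,200,0))
    B=np.array([.552,-.199]); 
    for z in(.062,.12): poly(np.array([[B[0]+.028*np.cos(a),B[1]+.028*np.sin(a),z] for a in t]),(255,0,255))
    # knob grip: axis through (x=-.112) in place frame; panel plane z at front of plate 
    for k in(-1,0,1):
        base=st(-.112,k*.115,.062-(.112-.044-.002-.02+.0)*np.tan(TI)) if 0 else st(-.112,k*.115,.062-.0225*0-.042*np.tan(TI))
        poly(np.array([base+.010*KN+.0245*(np.cos(a)*KU+np.sin(a)*KL) for a in t]),(0,255,255))
        d=np.cos(.9)*KU+np.sin(.9)*KL; poly(np.array([base+.031*KN-.026*d,base+.031*KN+.026*d]),(0,255,255),False)
    cv2.imwrite(f"pics/ov_{c}.png",o)
E
python3 fit.py
```

```text
[0] [ 0.5632 -0.0945 -0.1025] 307
[1] [ 0.5628 -0.0961 -0.0974] 180
[0, 1] [ 0.5632 -0.0949 -0.1011] 486
```

View pics/ov_top.png

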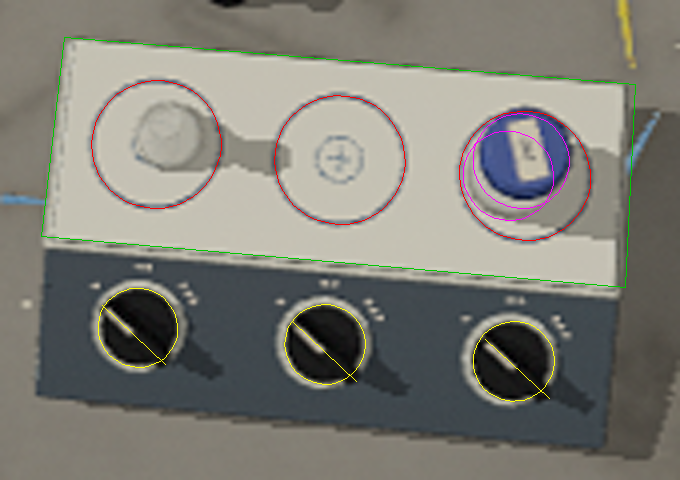

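View pics/ov_side.png

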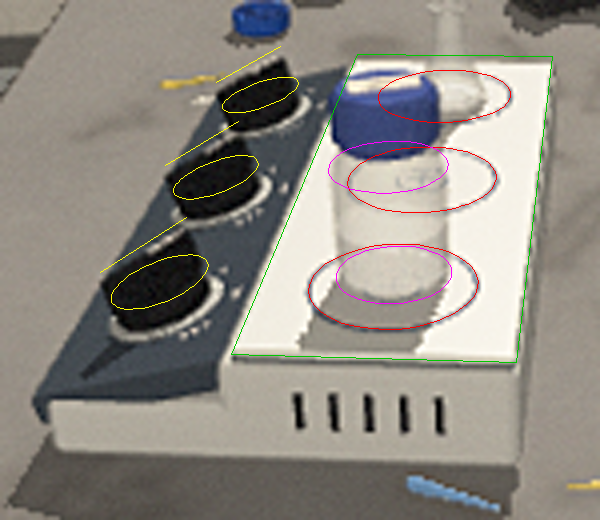

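The circle overlay matches in both views: middle circle at (0.563, −0.095), yaw about −0.10. The bottle ring matches at about (0.551, −0.198). In the side view the assumed knob height is a few mm too high, so I'll fit the knob silhouette and check IK.

```bash
sed -i 's/^S=.*/S=np.array([.5631,-.0949]); YAW=-.1/' h.py
cat > knob.py <<'E'
from h import *
from scipy.optimize import minimize
t=np.linspace(0,2*np.pi,40)
def mask(c,base,th=.9,f=4,org=None,shape=None):
    m=np.zeros(shape,np.uint8); d=np.cos(th)*KU+np.sin(th)*KL; e=np.cross(KN,d)
    A=[base+h*KN+.0245*(np.cos(a)*KU+np.sin(a)*KL) for a in t for h in(0.002,.010)]
    B=[base+h*KN+i*.026*d+j*.0055*e for h in(.01,.031) for i in(-1,1) for j in(-1,1)]
    for P in(A,B):
        q=((proj(c,np.array(P))-org+.5)*f).astype(np.float32); cv2.fillConvexPoly(m,cv2.convexHull(q).astype(np.int32),1)
    return m
def fit(tag,th=.9,k=0):
    I={}
    for c in("top","side"):
        im=cv2.imread(f"pics/{c}{tag}.png"); u,v=proj(c,st(-.112,k*.115,.06))[0].astype(int); w=24
        o=im[v-w:v+w,u-w:u+w].max(2); o=cv2.resize(o,None,fx=4,fy=4,interpolation=cv2.INTER_CUBIC); I[c]=(np.array([u-w,v-w]),o<46)
    def cost(q):
        b=st(-.112,k*.115,.05)+q[0]*KU+q[1]*KL+q[2]*KN; s=0
        for c in I:
            m=mask(c,b,th,4,I[c][0],I[c][1].shape); s+=1-(m&I[c][1]).sum()/(m|I[c][1]).sum()
        return s
    best=min((minimize(cost,[0,0,z],method="Nelder-Mead",options=dict(initial_simplex=np.array([[0,0,z],[.004,0,z],[0,.004,z],[0,0,z+.005]]))) for z in(-.008,-.003,.002)),key=lambda r:r.fun)
    return best.x,best.fun,st(-.112,k*.115,.05)+best.x@np.array([KU,KL,KN])
if __name__=="__main__":
    for k in(-1,0,1): x,f,b=fit("0",k=k); print(k,np.round(x*1e3,1),round(f,3),np.round(b,4))
    q0=read_qpos()
    def tool(zt,y): y=y-zt*(y@zt); y/=np.linalg.norm(y); return Ro.from_matrix(np.c_[np.cross(y,zt),y,zt]).as_quat()
    Y=frame()[:,1]
    for s in(1,-1):
        for n,p in(("bot",[.551,-.198,.12]),("hi",[.551,-.198,.25]),("mid",st(0,0,.12))): 
            q=inverse_kinematics(p,tool(np.array([0,0,-1.]),s*Y)); print(s,n,None if q is None else np.round(q,2))
        for th in(.9,.4,0,-.1):
            d=np.cos(th)*KU+np.sin(th)*KL; e=np.cross(KN,d)
            for tilt in(0,.5,1):
                z=-(tilt*KN+(1-tilt)*np.array([0,0,1]));z/=np.linalg.norm(z)
                q=inverse_kinematics(st(-.112,0,.05)+.032*KN,tool(z,s*e)); print(s,"knob",th,tilt,None if q is None else np.round(q,2))
E
python3 knob.py
```

```text
-1 [-2.   0.4 -5.9] 0.631 [ 0.4398 -0.1977  0.0438]
0 [-0.1 -0.2 -3.3] 0.831 [ 0.4524 -0.084   0.0467]
1 [-3.9  1.  -8.5] 0.776 [0.4616 0.0319 0.0408]
1 bot [ 0.75  0.48 -0.59  1.84  0.33  0.92  1.49]
1 hi [ 0.79  0.33 -0.62  1.73  0.2   1.15  1.58]
1 mid [ 0.64  0.48 -0.66  1.87  0.36  0.92  1.28]
1 knob 0.9 0 [ 1.16  0.61 -1.24  2.15  0.75  0.92  1.83]
1 knob 0.9 0.5 [ 1.2   0.51 -1.23  2.23  0.77  0.74  1.83]
1 knob 0.9 1 [ 1.23  0.42 -1.22  2.32  0.82  0.55  1.78]
1 knob 0.4 0 [ 1.16  0.61 -1.24  2.15  0.75  0.92  1.33]
1 knob 0.4 0.5 [ 1.2   0.51 -1.23  2.23  0.77  0.74  1.33]
1 knob 0.4 1 [ 1.23  0.42 -1.22  2.32  0.82  0.55  1.28]
1 knob 0 0 [ 0.79  0.36 -0.77  2.16  0.37  0.75  1.25]
1 knob 0 0.5 [ 0.86  0.3  -0.82  2.24  0.41  0.6   1.22]
1 knob 0 1 [ 0.9   0.25 -0.85  2.33  0.47  0.43  1.16]
1 knob -0.1 0 [ 0.77  0.35 -0.74  2.16  0.35  0.75  1.17]
1 knob -0.1 0.5 [ 0.83  0.3  -0.79  2.24  0.39  0.59  1.14]
1 knob -0.1 1 [ 0.88  0.24 -0.82  2.33  0.45  0.43  1.08]
-1 bot [ 0.49  0.43 -0.26  1.85  0.14  0.88 -1.5 ]
-1 hi [ 0.52  0.28 -0.29  1.75  0.09  1.13 -1.47]
-1 mid [ 0.4   0.42 -0.36  1.88  0.19  0.88 -1.73]
-1 knob 0.9 0 [ 0.56  0.3  -0.51  2.17  0.22  0.72 -0.88]
-1 knob 0.9 0.5 [ 0.62  0.25 -0.57  2.25  0.25  0.57 -0.9 ]
-1 knob 0.9 1 [ 0.69  0.21 -0.62  2.33  0.31  0.4  -0.95]
-1 knob 0.4 0 [ 0.52  0.3  -0.47  2.17  0.2   0.72 -1.36]
-1 knob 0.4 0.5 [ 0.59  0.24 -0.53  2.25  0.23  0.56 -1.38]
-1 knob 0.4 1 [ 0.65  0.2  -0.58  2.34  0.29  0.4  -1.43]
-1 knob 0 0 [ 0.49  0.29 -0.43  2.17  0.19  0.71 -1.74]
-1 knob 0 0.5 [ 0.55  0.24 -0.48  2.25  0.21  0.56 -1.76]
-1 knob 0 1 [ 0.61  0.19 -0.54  2.34  0.26  0.4  -1.81]
-1 knob -0.1 0 [ 0.48  0.29 -0.42  2.17  0.18  0.71 -1.83]
-1 knob -0.1 0.5 [ 0.53  0.24 -0.47  2.26  0.2   0.56 -1.85]
-1 knob -0.1 1 [ 0.59  0.19 -0.52  2.34  0.25  0.39 -1.9 ]
```

```bash
cat >> h.py <<'E'
def tool(zt,y):
    y=y-zt*(y@zt); y=y/np.linalg.norm(y); return Ro.from_matrix(np.c_[np.cross(y,zt),y,zt]).as_quat()
E
python3 - <<'E'
from h import *
o=tool(np.array([0,0,-1.]),-frame()[:,1]); B=np.array([.551,-.198]); z=.118
move_gripper(.085,20); move_ptp([*B,.25],o); print(read_time_s(),read_eef_pos())
f0=read_ft_force(); movel([*B,z],o,.12); print("down",read_ft_force()-f0)
move_gripper(.045,20); print("grip",read_finger_gap(),read_grasp_force(),read_ft_force()-f0,read_eef_pos())
movel([*S,z],o,.06); print("slid",read_finger_gap(),read_ft_force()-f0,read_eef_pos(),read_time_s())
for c in("top","side"): cv2.imwrite(f"pics/{c}1.png",read_camera(c)[:,:,::-1])
E
python3 - <<'E'
import cv2,numpy as np
a=cv2.imread("pics/top1.png")[170:310,200:400];b=cv2.imread("pics/side1.png")[140:280,170:370]
cv2.imwrite("pics/c1.png",np.hstack([cv2.resize(x,(400,280)) for x in(a,b)]))
E
```

```text
3.4833 [ 0.55048647 -0.19974212  0.24992492]
down [ 1.32274289 -1.08965506  1.0834846 ]
grip 0.054214683956558506 21.59374500566628 [-0.1238645  -0.13711518  3.76380718] [ 0.55179731 -0.19808973  0.11897275]
slid 0.05444914595141615 [-0.99579476 -5.38069075  7.59765617] [ 0.56358884 -0.09823133  0.11889833] 7.0
```

View pics/c1.png

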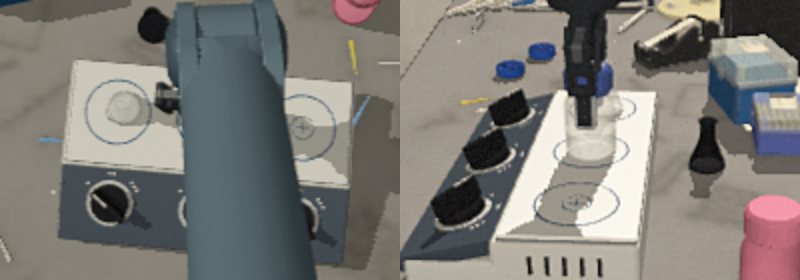

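The bottle stands upright in the middle circle, with its base at about (590,150) in the side crop and the ring around it. The TCP stopped 3 mm short, so I'll nudge it, release, retreat and check.

```bash
python3 - <<'E'
from h import *
o=tool(np.array([0,0,-1.]),-frame()[:,1]); z=.118
movel([*(S+frame()[:2,1]*.0025),z],o,.03); pause(.2); print(read_eef_pos())
move_gripper(.085); p=read_eef_pos(); movel([S[0],S[1],.26],o,.2)
# aside: high over the panel's right, out of both views
move_ptp([.45,-.42,.33],o); print(read_time_s())
for c in("top","side"): cv2.imwrite(f"pics/{c}2.png",read_camera(c)[:,:,::-1])
for c in("top","side"):
    print(c,[(np.round(d["at"],1).tolist(),round(d["confidence"],2),np.round(back(c,d["at"],.062)[0,:2],4).tolist()) for d in tip_of(c,"bottle")][:3])
    print([(np.round(d["at"],1).tolist(),round(d["confidence"],2)) for d in tip_of(c,"knob_mid_grip")])
t=np.linspace(0,2*np.pi,50); out=[]
for c in("top","side"):
    im=cv2.imread(f"pics/{c}2.png"); u,v=proj(c,st(-.05,0,.06))[0].astype(int); w=40; f=5
    o=cv2.resize(im[v-w:v+w,u-w:u+w],None,fx=f,fy=f,interpolation=cv2.INTER_CUBIC)
    def poly(P,col,cl=True): cv2.polylines(o,[((proj(c,P)-[u-w,v-w]+.5)*f).astype(np.int32)],cl,col,1)
    for r in(.0405,.028): poly(np.array([st(r*np.cos(a),r*np.sin(a),.062) for a in t]),(0,0,255))
    base=st(-.112,0,.0455); d=np.cos(.9)*KU+np.sin(.9)*KL; e=np.cross(KN,d)
    for h in (0,.01): poly(np.array([base+h*KN+.0245*(np.cos(a)*KU+np.sin(a)*KL) for a in t]),(0,255,255))
    poly(np.array([base+.031*KN+i*.026*d+j*.0055*e for i,j in((1,1),(1,-1),(-1,-1),(-1,1))]),(0,255,0))
    out.append(o)
cv2.imwrite("pics/ov2.png",np.hstack(out))
E
```

```text
[ 0.56383999 -0.09569269  0.11889604]
10.15
top [([305.2, 228.8], 0.77, [0.5648, -0.0966]), ([375.2, 170.2], 0.77, [0.7138, -0.2777])]
[([302.4, 278.3], 0.54)]
side [([265.6, 215.6], 0.86, [0.5647, -0.1021]), ([356.1, 290.8], 0.65, [0.7097, -0.3715])]
[([211.6, 210.7], 0.67)]
```

View pics/ov2.png

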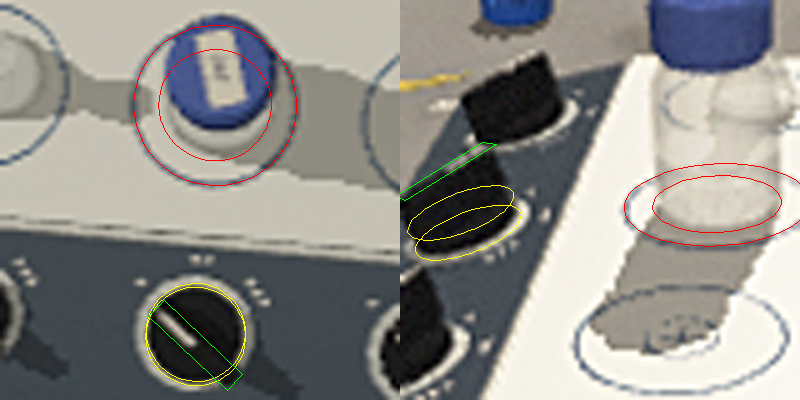

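The bottle is inside the middle circle: its base ring is concentric in both views, and tip_of gives (0.565, −0.097). The knob model now fits, with the base at z ≈ 0.045 and the bar along the off direction. Next I'll turn the knob.

```bash
python3 - <<'E'
from h import *
base=st(-.112,0,.0448)
def ori(th):
    d=np.cos(th)*KU+np.sin(th)*KL; return tool(-KN,-np.cross(KN,d))
move_gripper(.042,30)
move_ptp(base+.17*KN,ori(.9)); movel(base+.08*KN,ori(.9),.15); pause(.2); f0=read_ft_force(); m0=read_ft_torque()
movel(base+.035*KN,ori(.9),.05); print("down",read_ft_force()-f0,read_eef_pos()-base,read_time_s())
if np.linalg.norm(read_ft_force()-f0)>15: raise SystemExit("contact")
move_gripper(.005,30); print("grip",read_finger_gap(),read_grasp_force(),np.round(read_ft_force()-f0,1))
if read_finger_gap()<.008: raise SystemExit("missed")
for th in(.75,.6,.45,.3,.15,0.):
    move_ptp(base+.035*KN,ori(th)); print(th,np.round(read_ft_force()-f0,1),np.round((read_ft_torque()-m0)@KN,3),round(read_finger_gap(),4))
R=Ro.from_quat(read_tcp_rot()).as_matrix(); pause(.3)
print("bar angle est",np.arctan2(-R[:,1]@KU,-R[:,1]@KL),read_time_s())
E
```

```text
down [ 0.49776388 -0.15008257  0.67144592] [-0.00849177  0.00088631  0.03411239] 14.3
grip 0.010549733077607162 30.696148574352264 [-3.9  3.   5.4]
0.75 [-3.6  3.   6.6] 0.042 0.0101
0.6 [-4.   3.6  7.4] 0.009 0.0101
0.45 [-4.2  3.   6.9] 0.021 0.0103
0.3 [-5.3  3.5  7.2] -0.09 0.0102
0.15 [-5.   4.8  7.9] -0.09 0.0102
0.0 [-4.7  4.2  7.8] -0.024 0.0102
bar angle est -0.001228019132316076 16.525
```

```bash
python3 - <<'E'
from h import *
base=st(-.112,0,.0448); o=tool(-KN,-KL)
move_gripper(.042); movel(base+.17*KN,o,.15)
move_ptp([.45,-.42,.33],tool(np.array([0,0,-1.]),-frame()[:,1])); pause(.3); print(read_time_s())
a=read_camera("top")[:,:,::-1][180:310,210:400]; b=read_camera("side")[:,:,::-1][140:270,170:360]
cv2.imwrite("pics/c3.png",np.hstack([cv2.resize(x,(400,274),interpolation=cv2.INTER_CUBIC) for x in(a,b)]))
E
```

```text
19.6417
```

View pics/c3.png

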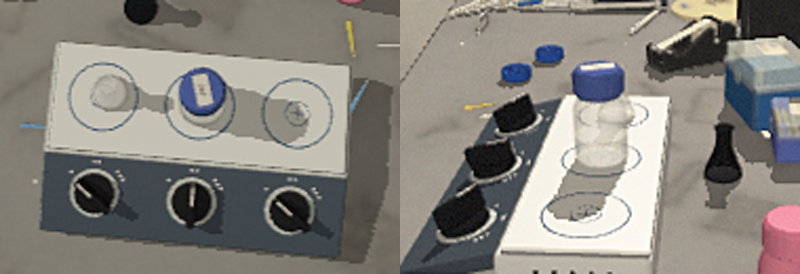

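The middle pointer at about (193,195) points uphill at the two dots, and the outer knobs are still at off. The bottle stands in the middle circle at about (203,98), and the flask is untouched.

```bash
python3 -c "
from bench import *
print(sign_off())"
```

```text
the job is handed in; nothing more can be done
None
```

The bottle was slid upright into the middle circle and the middle knob turned one click to the first step; the flask and both outer knobs are unchanged, and the job was handed in at about 20 s.

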